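# Load an instrument blank through the sprung flap of a marking unit

## Robot

A 6-joint arm with a two-finger parallel gripper is mounted at the origin on the work surface. World frame = base frame: x ahead of the robot, y to its left, z up, the work surface at z = 0. Lengths are in m, angles in rad, forces in N, time in s.
With the tool pointing down it reaches from about 0.275 to 0.775 m from the base axis. Payload 14.6 kg.
Tool frame: the origin (TCP) lies midway between the tips of the shut fingers; the grasp point (between the pads) lies 19 mm behind it; x points along the fingers, y is the direction in which the jaws open and shut, and the axes are right-handed (so a half turn about x gives the same grasp; the last joint's range is limited). The gripper opens to 85 mm and grips with 20 to 120 N. Pads are 22 mm wide; open, the fingers measure 114 mm over their backs; the gripper's body (76 mm by 85 mm) begins 54 mm behind the grasp point. The pads swing forward as they close: fully open they stand 13 mm farther back than shut.
Start: joints at [0.955, 0.263, -0.048, 1.259, 0, 1.415], TCP at [0.233, 0.47, 0.193] pointing down, gripper open.
Joint ranges: [-2.65, 2.65], [-0.89, 1.7], [-1.18, 1.37], [-2.13, 2.11], [-1.35, 1.29], [-3.14, 3.14]. Speed limits (rad/s): [1.89, 1.89, 2.57, 2.79, 3.14, 3.14].

## Interface

Orientations are given as a unit quaternion [x, y, z, w].
In Python, from rig import r gives the robot as it stands. The module is installed in compiled form; this text tells all that it offers. Calls block until the motion is done:
- r.move_ptp(position, orientation): joint-space move of the TCP to a pose.
- r.move_l(position, orientation=None, max_speed=0.15): straight line of the TCP; orientation=None keeps the orientation; max_speed is the mean speed in m/s.
- r.move_j(angles): joint-space move.
- r.command_gripper(opening, newtons=None): finger opening in m; newtons is the grip in N (None keeps the last); returns when the fingers have stopped.
- r.pause(seconds).
- r.solve_ik(position, orientation): joint angles nearest the present ones, or None.
- r.capture(name): name is "side" or "top" or "wrist"; returns a dict with "image" (480x640x3 uint8, red, green, blue), "z_map" (480x640 float32, m along the optical axis (not along the pixel's ray), 0 where there is no reading), "mtx" (3x3 intrinsics, pixels), "rvec" (rotation vector, rad) and "tvec" (3), from world to camera coordinates, as OpenCV has them; the wrist camera has in their place "hand_eye" (4x4, takes a point from camera to tool coordinates, whose origin is the TCP and whose axes are the tool frame's). Camera axes: x right, y down, z forward; pixel columns grow to the right and rows downward; lengths in m; the calibration is good to about 2 mm. A picture is of the moment at which its call begins: read the wrist's pose just before it.
A pose or a line that the arm cannot do raises r.MotionError and nothing moves.
- r.job_done(): hands the job in, once; it reports no verdict.
Trained networks look in the newest picture that a camera, given by its name, has taken for a name from the list of things; names that differ only in an ending like _2 or _b are one class to them, and where a whole thing is asked for, a point or a joint stands for the part that bears it (a point fixed in the world has none). Each returns a list of dicts, best first, with "score" (0 to 1); they miss things now and then, are a little off and sometimes report something else, mostly with a low value. They report only what shows in the picture. A call takes as long as a camera call. They do not tell look-alikes from the thing itself.
- r.look_for(camera, name): "at" ([column, row] in pixels, amid what is visible of it).
- r.pinpoint(camera, name): "at" ([column, row] in pixels: a listed point, or the origin of a listed thing).
Readings, each from a call of its own:
- r.get_t(): time.
- r.get_joint_positions(): joint angles.
- r.get_joint_velocities(): joint speeds.
- r.get_effort(): joint torques, N m.
- r.get_eef_pos(): TCP position.
- r.get_eef_rot(): TCP orientation.
- r.get_wrist_force(): force on the tool from outside, world axes, zero at the start.
- r.get_ft_torque(): the same for the moment, N m.
- r.get_finger_gap(): finger opening in m.
Only numpy, scipy, OpenCV 4.12 (cv2) and the standard library are available. Lean on these libraries where they do the work, as an engineer would, in place of code of your own. Each camera call takes 0.05 s, during which the arm holds its last target. There are 200 camera calls.

## Task

Take the long blank with the flat handle out of the wooden rack and load it upright, foot first, through the sprung flap in the top of the marking unit, the foot pushing the flap down and holding it open on the way in. By feel, press the blank gently down until the sliding seat hidden inside is fully home, without forcing anything, then let go and leave the blank standing there. Leave the other things where they are.

Things in the scene. Friction and masses are not known exactly. Their poses are not given: they have to be found in the camera images.
- blank_mid (a point): Centre, half-way up, of the blank to load: steel bar 165 mm long, upright in one of the rack's slots (which one varies); z up from foot to handle. x (thin) by y (wide): tapered foot 9 x 14 mm over the lowest 6 mm, flat shank 14 x 20, then the top 53 mm a flat handle 18 x 24, to be gripped across its 18 mm about 20 mm below the top. 0.25 kg. Lift it straight up out of its 42 mm deep slot.
- blank_foot (a point): The middle of that same blank's foot end face, on its long axis, 82.5 mm below blank_mid.
- rack: Wooden block 70 x 190 x 50 mm (x, y, z), fixed; origin at the centre of its underside. Three slots in its top at y = -60, 0 and +60 mm, each with a blank standing in it with 1 mm of play, the blank's x along the rack's x. The blanks differ in shape: long with flat handle (the one to load), short with flat handle, long with round handle.
- short_blank: Another blank in the rack: the same flat shank and flat handle but only 120 mm long. Origin at the middle of its foot. Leave in the rack.
- round_blank: Another blank in the rack: 165 mm long but with a round handle 20 mm in diameter. Origin at the middle of its foot. Leave in the rack.
- port (a point): Centre of the loading port in the unit's top face, 125 mm above the table, axes those of the unit. The port is a vertical chute 34 mm (x) by 40 mm (y), closed by the flap 7 mm below the top face. Load the blank with its thin way along the unit's x, next to the wall at the -x side, by the flap's free edge: with its axis at x = -8 mm, y = 0 it has 2 mm to that wall.
- flap (a joint): Steel flap 31 mm long, hinged along y at the chute's +x wall; 0 = shut (level), grows in rad as its free edge is pushed down; a spring shuts it. About 3 N at the free edge starts it. With the blank past it (0.85 to 1 rad) it presses the blank against the -x wall and drags on it with 2 to 6 N, so its own weight will not bring it home. No more than 40 N on it.
- seat (a joint): Hidden sliding seat on which the foot lands: 0 = as found, 0.012 m = home on its stop, 12 mm lower; home counts from 0.0105. Its depth varies unseen: as found its top is 60 to 90 mm below the unit's top face. No spring: about 5 to 6 N more than the flap's drag slides it and it stays where left; at the stop resistance rises steeply. The blank must not press on it with over 30 N.
- oil: White plastic bottle, 44 mm in diameter, 110 mm tall; origin under its centre. Bystander.
- weight: Steel disc weight, 48 mm in diameter, 30 mm tall; origin under its centre. Bystander.
- stone: Pale sharpening stone 120 x 40 x 20 mm; origin under its centre. Bystander.
- driver: Screwdriver with a black handle, lying along its x axis; bystander.
- file_brush: Cleaning brush lying along its x axis; bystander.
- unit: The marking unit, a fixed grey box 125 mm high; origin on the table straight below the port's centre. From there it reaches 75 mm towards -x, 125 mm towards +x and 90 mm to either side; a black hump 14 mm high lies on its top between x = 73 and 123 mm. No pressing on it with over 40 N. The loaded blank stands 63 to 93 mm out of its top.
There are look-alikes about, which are no part of the job. What is shaped like the part that bears blank_mid but pink or purple is not meant.

How it is judged:
On the way, in this order (a step that is already met when the one before it is completed fails the run):
1. the blank's foot has pushed the flap open and is past it, in the port (value of joint flap above 0.4 rad and z of blank_foot in the frame of port below -0.03 m and contact force between long_blank and flap above 0.3 N and x of blank_foot in the frame of port between -0.018 and 0.018 m and y of blank_foot in the frame of port between -0.021 and 0.021 m), for 0.1 s.
2. the blank has pressed the seat home (value of joint seat above 0.0105 m and contact force between long_blank and seat above 0.3 N and x of blank_foot in the frame of port between -0.018 and 0.018 m and y of blank_foot in the frame of port between -0.021 and 0.021 m), for 0.1 s.
At the end, for the whole second after the job is handed in: The seat is home (at least 10.5 of its 12 mm down), the long flat-handled blank stands on it (foot within 3 mm of the seat) in the chute with its foot more than 65 mm below the top face, within 0.2 rad of upright, held by the open flap (over 0.4 rad), released and at rest (z of blank_foot in the frame of seat below 0.003 m and value of joint seat above 0.0105 m and z of blank_foot in the frame of port below -0.065 m and value of joint flap above 0.4 rad and angle between blank_mid's own z axis and vertical below 0.2 rad and contact force between long_blank and the fingers below 0.1 N and linear speed of long_blank below 0.01 m/s and x of blank_foot in the frame of port between -0.018 and 0.018 m and y of blank_foot in the frame of port between -0.021 and 0.021 m); the robot touches nothing.
It fails at once if the blank is forced: over 30 N on the seat, 40 N on the flap, or 70 N on the unit and its flap together (contact force between long_blank and seat above 30 N or contact force between long_blank and flap above 40 N or contact force between long_blank and unit above 70 N).
It fails at once if the robot itself pushes on the unit or its flap with over 40 N (contact force between any of the arm, the fingers and unit above 40 N).
It fails at once if a bystander is moved by more than 30 mm (distance of any of short_blank, round_blank, oil, weight, stone, file_brush, driver from where it was at the start of the episode above 0.03 m).
It also fails if it takes over 64 s, if anything falls off the work surface, if the arm or the gripper's body presses on something with over 40 N, if the wrist force passes 120 N, or if a joint passes its speed limit or range.

## Working session

There is one attempt and no reset: what is moved stays moved. The work goes in short steps, each a Python script; the robot and the scene stay as the last script left them, time stands still between calls to the robot, and variables do not carry over. Pictures are saved under pics/ and viewed, about 8 in all and at most 12, crops included, and the job is handed in when it is done.

```bash
mkdir -p pics; cat > h.py <<'E'
import numpy as np, cv2, pickle
from rig import r
from scipy.spatial.transform import Rotation as R
def cam(name):
    p=np.array(r.get_eef_pos());q=np.array(r.get_eef_rot())
    c=r.capture(name)
    T=np.eye(4)
    if name=="wrist":
        W=np.eye(4);W[:3,:3]=R.from_quat(q).as_matrix();W[:3,3]=p
        T=W@np.array(c["hand_eye"])
    else:
        Rm=cv2.Rodrigues(np.array(c["rvec"],float))[0]
        T[:3,:3]=Rm.T;T[:3,3]=-Rm.T@np.array(c["tvec"]).ravel()
    c["T"]=T;return c
def cloud(c):
    z=c["z_map"];v,u=np.mgrid[0:480,0:640];K=np.array(c["mtx"])
    P=np.stack([(u-K[0,2])/K[0,0]*z,(v-K[1,2])/K[1,1]*z,z],-1)@c["T"][:3,:3].T+c["T"][:3,3]
    P[z<=0]=np.nan;return P
def ray(c,uv,z):  # intersect pixel ray with plane of height z
    K=np.array(c["mtx"]);d=c["T"][:3,:3]@np.array([(uv[0]-K[0,2])/K[0,0],(uv[1]-K[1,2])/K[1,1],1])
    o=c["T"][:3,3];return o+d*(z-o[2])/d[2]
def save(c,n,crop=None,s=1):
    im=c["image"][:,:,::-1]
    if crop: im=im[crop[1]:crop[3],crop[0]:crop[2]]
    cv2.imwrite("pics/"+n,cv2.resize(im,None,fx=s,fy=s,interpolation=cv2.INTER_CUBIC))
E
python3 - <<'E'
from h import *
ims=[]
for n in("top","side"):
    c=cam(n);P=cloud(c);save(c,n+".png");pickle.dump(c,open(n+".pkl","wb"))
    print(n,c["T"][:3,3].round(3),c["T"][:3,2].round(2))
    for k in("blank_mid","short_blank","round_blank","rack","port","unit","flap"):
        for f in(r.pinpoint,r.look_for):
            try:
                for d in f(n,k)[:4]:
                    u=np.array(d["at"]);print(k,f.__name__,u.round(),round(d["score"],2),P[int(u[1]),int(u[0])].round(3))
            except Exception as e: print(k,f.__name__,e)
print(r.get_t(),r.get_eef_rot(),r.get_wrist_force())
E
```

```text
top [ 0.384 -0.023  1.677] [ 0.11  0.   -0.99]
blank_mid call [321. 173.] 0.71 [ 0.722 -0.043  0.082]
blank_mid call [368. 241.] 0.67 [ 0.526 -0.155  0.15 ]
blank_mid call [374. 282.] 0.45 [nan nan nan]
blank_mid call [362. 202.] 0.42 [ 0.627 -0.144  0.138]
blank_mid call [376. 280.] 0.64 [ 0.423 -0.172  0.168]
blank_mid call [350. 295.] 0.63 [ 0.387 -0.106  0.168]
blank_mid call [193. 287.] 0.62 [0.424 0.318 0.025]
blank_mid call [360. 202.] 0.56 [ 0.629 -0.143  0.126]
short_blank call [345. 236.] 0.43 [ 0.541 -0.101  0.12 ]
short_blank call [243. 227.] 0.25 [0.573 0.169 0.121]
short_blank call [344. 234.] 0.49 [ 0.545 -0.098  0.132]
round_blank call [388. 247.] 0.39 [ 0.513 -0.212  0.102]
round_blank call [387. 244.] 0.66 [ 0.518 -0.207  0.146]
rack call [363. 241.] 0.67 [ 0.531 -0.151  0.078]
rack call [344. 236.] 0.46 [ 0.544 -0.098  0.122]
rack call [362. 243.] 0.89 [ 0.529 -0.149  0.062]
rack call [194. 287.] 0.74 [0.422 0.318 0.028]
port call [234. 222.] 0.65 [0.586 0.192 0.125]
port call [366. 240.] 0.5 [ 0.527 -0.151  0.14 ]
port call [236. 212.] 0.58 [0.612 0.186 0.128]
uni
[... 1142 characters left out ...]
ck call [292. 167.] 0.72 [ 0.647 -0.353  0.017]
rack call [327. 231.] 0.78 [ 0.528 -0.12   0.044]
rack call [293. 163.] 0.28 [ 0.642 -0.357  0.028]
port call [281. 324.] 0.63 [0.583 0.185 0.117]
port call [250. 202.] 0.52 [ 0.725 -0.21   0.022]
port call [266. 339.] 0.92 [0.604 0.223 0.121]
unit call [284. 353.] 0.66 [0.565 0.247 0.123]
unit call [265. 337.] 0.67 [0.604 0.221 0.122]
unit call [316. 223.] 0.16 [ 0.553 -0.09   0.098]
flap call it knows: blank_foot, blank_mid, driver, file_brush, oil, port, rack, round_blank, short_blank, stone, unit, weight
flap call [283. 326.] 0.76 [0.578 0.191 0.119]
1.4 [ 0.16146402  0.68842454 -0.16145705  0.68842766] [-0.06518137 -0.98928491  0.14606157]
```

```bash
python3 - <<'E'
import pickle,numpy as np,cv2
from h import save
c=pickle.load(open("side.pkl","rb"));save(c,"s1.png",(180,130,460,340),2.8)
c=pickle.load(open("top.pkl","rb"));save(c,"t1.png",(170,140,430,330),3)
E
```

```text
(no output)
```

View pics/s1.png

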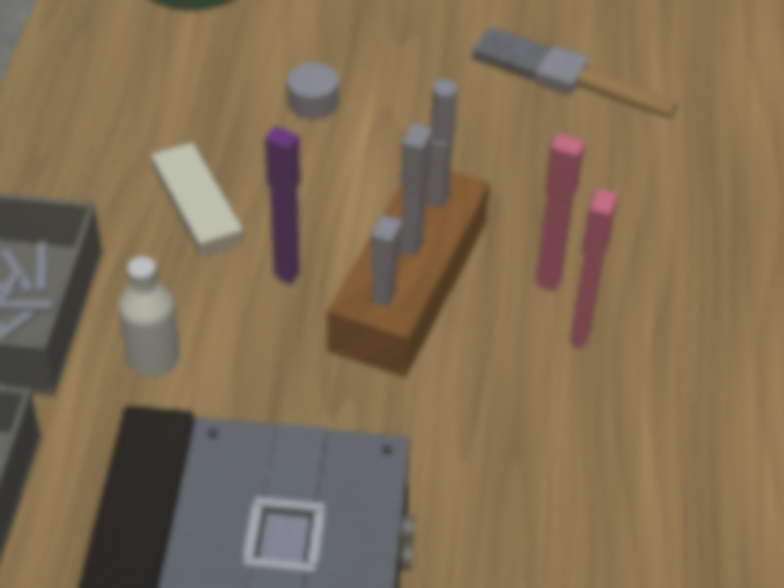

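View pics/t1.png

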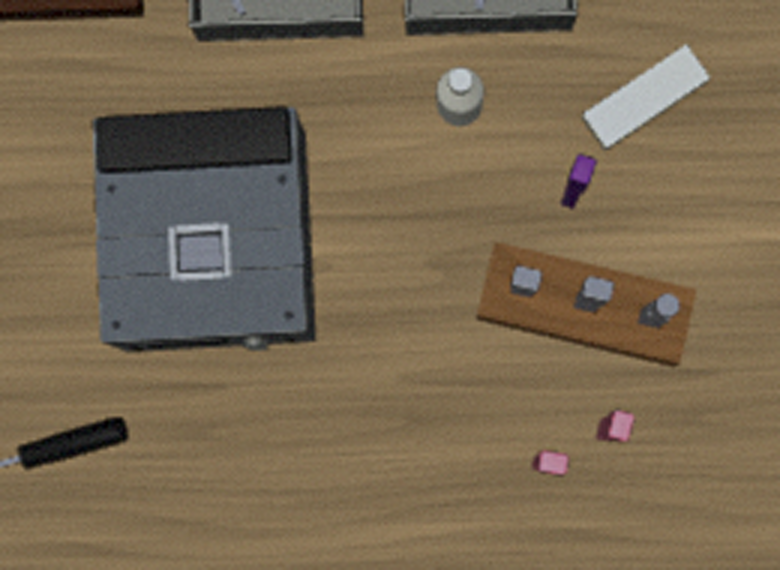

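The rack holds three steel blanks. In full-image top pixels they are short flat (345,234), long flat (368,239) and long round (390,243). In the side view the middle one at (329,195) is tall with a flat handle, so it is the target. The pink ones at (382,207) and (392,225) and the purple one at (281,200) are look-alikes. Next I'll measure the yaws of the rack and the unit.

```bash
cat >> h.py <<'E'
def rect(P,lo,hi,box):
    x,y,z=P[...,0],P[...,1],P[...,2]
    m=(z>lo)&(z<hi)&(x>box[0])&(x<box[1])&(y>box[2])&(y<box[3])
    p=P[m];q=cv2.minAreaRect((p[:,:2]*1000).astype(np.float32));return q,len(p),np.median(p,0),m
def quat(a):
    c,s=np.cos(a),np.sin(a)
    return R.from_matrix(np.array([[0,0,-1],[c,s,0],[s,-c,0]]).T).as_quat()
E
python3 - <<'E'
from h import *
c=pickle.load(open("top.pkl","rb"));P=cloud(c)
print("rack",rect(P,.043,.056,(.45,.62,-.27,-.03))[:3])
print("unit",rect(P,.118,.13,(.45,.8,.05,.32))[:3])
print("hump",rect(P,.132,.145,(.45,.85,.05,.32))[:3])
print("blank",rect(P,.15,.19,(.49,.56,-.18,-.12))[:3])
print("round",rect(P,.15,.19,(.49,.56,-.25,-.18))[:3])
print("short",rect(P,.11,.14,(.5,.58,-.13,-.06))[:3])
E
```

```text
rack (((534.8916015625, -158.68603515625), (189.8056640625, 71.10160827636719), 74.808837890625), 1366, array([ 0.53241157, -0.1523801 ,  0.04971597]))
unit (((606.2059936523438, 184.71966552734375), (199.5789031982422, 180.64691162109375), 1.571111798286438), 3522, array([0.58257406, 0.18349427, 0.12448324]))
hump (((607.5110473632812, 183.55641174316406), (194.6588897705078, 173.7151336669922), 1.3058160543441772), 1212, array([0.67693804, 0.18536255, 0.13809697]))
blank (((534.51611328125, -158.34368896484375), (24.244293212890625, 17.979591369628906), 76.831298828125), 74, array([ 0.53405128, -0.15836883,  0.17156384]))
round (((518.7900390625, -215.16827392578125), (17.78737449645996, 18.149011611938477), 88.67577362060547), 53, array([ 0.51795768, -0.21408983,  0.17122167]))
short (((550.1563110351562, -100.68944549560547), (23.512868881225586, 17.078405380249023), 74.48245239257812), 65, array([ 0.54893477, -0.10060396,  0.12660698]))
```

```bash
python3 - <<'E'
from h import *
A=[np.radians(-15.2),np.radians(164.8)]
B=[np.radians(1.5),np.radians(181.5)]
j0=np.array(r.get_joint_positions())
for i in(0,1):
    for p,a in(([.5347,-.1585,.30],A[i]),([.5347,-.1585,.1335],A[i]),([.573,.184,.31],B[i]),([.573,.184,.19],B[i])):
        s=r.solve_ik(p,quat(a));print(i,None if s is None else np.round(s,2))
j=r.solve_ik([.5347,-.1585,.30],quat(A[0]));k=r.solve_ik([.5347,-.1585,.30],quat(A[1]))
i=0 if k is None or (j is not None and abs(j[5])<=abs(k[5])) else 1
print("use",i)
r.move_ptp([.5347,-.1585,.29],quat(A[i]));r.command_gripper(.05,40)
c=cam("wrist");save(c,"w1.png");P=cloud(c)
print("blank",rect(P,.16,.19,(.49,.57,-.19,-.12))[:3])
print("rack",rect(P,.043,.056,(.45,.62,-.27,-.03))[:3])
print(r.get_eef_pos(),r.get_t(),r.get_finger_gap())
E
```

```text
0 [-0.43  0.32  0.32  1.57  0.    1.4 ]
0 [-0.43  0.34 -0.09  1.13  0.    1.4 ]
0 [0.18 0.41 0.49 1.65 0.   1.72]
0 [0.18 0.4  0.15 1.32 0.   1.72]
1 [-0.43  0.32  0.32  1.57  0.   -1.74]
1 [-0.43  0.34 -0.09  1.13  0.   -1.74]
1 [ 0.18  0.41  0.49  1.65  0.   -1.42]
1 [ 0.18  0.4   0.15  1.32  0.   -1.42]
use 0
blank (((534.8507690429688, -159.34872436523438), (23.499492645263672, 17.852231979370117), 74.72932434082031), 519, array([ 0.53506042, -0.15816541,  0.17155392]))
rack (((534.6292724609375, -159.96945190429688), (190.26441955566406, 70.16486358642578), 74.80572509765625), 6585, array([ 0.53869639, -0.14270965,  0.04892959]))
[ 0.53471637 -0.15845187  0.28997971] 4.3917 0.05000707574505952
```

View pics/w1.png

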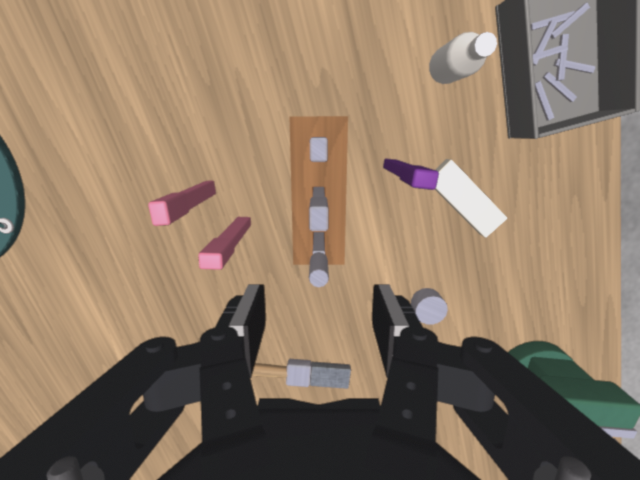

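The wrist view confirms it. The target at (319,217) is grey with a square top and as tall as the round one at (318,272), while the short one is at (319,149). I'll grasp it and lift it straight up.

```bash
python3 - <<'E'
from h import *
q=quat(np.radians(-15.2))
r.move_l([.5348,-.159,.1335],q,.15)
r.command_gripper(.0,60);print("gap",r.get_finger_gap(),r.get_wrist_force())
r.move_l([.5348,-.159,.1835],q,.08);print(r.get_finger_gap(),np.round(r.get_wrist_force(),2))
r.move_l([.5348,-.159,.31],q,.15)
q2=quat(np.radians(1.5))
r.move_ptp([.50,.12,.33],q2)
c=cam("side");save(c,"s2.png",(180,130,460,340),2.8);P=cloud(c)
pickle.dump(c,open("side2.pkl","wb"))
c=cam("wrist");pickle.dump(c,open("w2.pkl","wb"));save(c,"w2.png");P=cloud(c)
for k in("blank_foot","port"):
    for n in("side","wrist"): print(k,n,[(np.round(d["at"]),round(d["score"],2)) for d in r.pinpoint(n,k)[:3]])
print("unit",rect(P,.118,.13,(.45,.8,.05,.32))[:3])
print("hump",rect(P,.132,.145,(.64,.8,.05,.32))[:3])
print(r.get_eef_pos(),r.get_t(),r.get_finger_gap(),np.round(r.get_wrist_force(),2))
E
```

```text
gap 0.012441107170968607 [0.95938075 0.72461401 5.67384549]
-6.934372113258906e-05 [ 0.34 -0.03  0.25]
blank_foot side [(array([372., 229.]), 0.93), (array([387., 251.]), 0.92), (array([282., 230.]), 0.7)]
blank_foot wrist [(array([252., 319.]), 0.57)]
port side [(array([283., 320.]), 0.82), (array([325., 231.]), 0.23)]
port wrist [(array([393., 143.]), 0.78)]
unit (((606.4457397460938, 183.45462036132812), (198.20635986328125, 180.41725158691406), 1.7602555751800537), 22088, array([0.58342503, 0.19409579, 0.12389641]))
hump (((679.4042358398438, 185.79861450195312), (51.15374755859375, 168.396484375), 1.677402138710022), 7611, array([0.6774804 , 0.19436734, 0.13776332]))
[0.50024909 0.11935104 0.32985012] 9.225 0.00022208229812468753 [ 0.38 -0.36 -0.53]
```

View pics/w2.png

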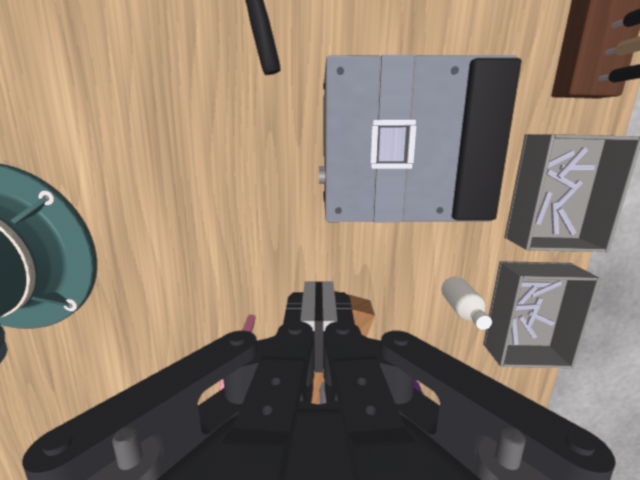

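View pics/s2.png

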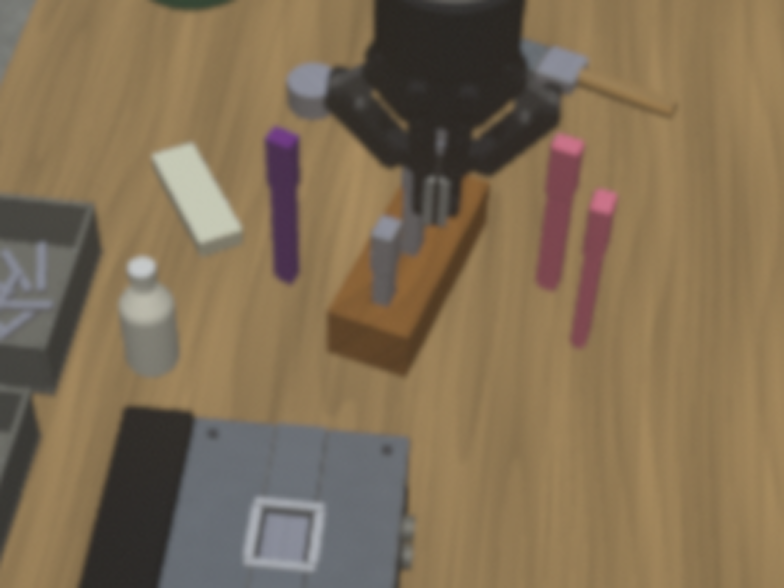

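The fingers came away empty, with a gap of 0. The unit measurement agrees, with the port at about (0.581, 0.183) and yaw 1.6°. I'll check how the blank stands now and find out why the grasp missed.

```bash
python3 - <<'E'
from h import *
q=quat(np.radians(-15.2))
r.command_gripper(.05,60)
r.move_ptp([.5348,-.159,.29],q)
c=cam("wrist");P=cloud(c);save(c,"w3.png",(230,80,410,320),2.5)
for lo,hi,b in((.14,.19,(.49,.59,-.20,-.11)),(.15,.19,(.48,.56,-.26,-.19)),(.11,.14,(.5,.6,-.13,-.06))): print(rect(P,lo,hi,b)[:3])
print(c["T"].round(3),c["mtx"])
# fingers in tool frame
Z=c["z_map"];m=(Z>0)&(Z<.2)
W=R.from_quat(q).as_matrix();t=(P-np.array(r.get_eef_pos()))@W
print("finger tip x", np.nanpercentile(t[m][:,0],[50,95,99,100]).round(3))
for a,b in((235,300),(235,330)):
  pass
print([ (v,[round(float(x),3) for x in t[v,250]],[round(float(x),3) for x in t[v,385]]) for v in (290,300,310,325,340)])
print(r.get_t(),r.get_eef_pos(),r.get_finger_gap())
E
```

```text
(((534.1860961914062, -158.7802734375), (23.390573501586914, 17.84363555908203), 74.83495330810547), 587, array([ 0.53482099, -0.15590971,  0.17124399]))
(((519.1397705078125, -217.09552001953125), (19.250288009643555, 18.954328536987305), 2.2861032485961914), 422, array([ 0.51983256, -0.21375329,  0.17093515]))
(((550.6168212890625, -101.82340240478516), (22.502872467041016, 17.267492294311523), 74.90613555908203), 421, array([ 0.5505902 , -0.1016589 ,  0.12645849]))
[[ 0.965 -0.25  -0.077  0.555]
 [-0.262 -0.922 -0.286 -0.086]
 [ 0.     0.296 -0.955  0.47 ]
 [ 0.     0.     0.     1.   ]] [[332.85611018   0.         318.40397181]
 [  0.         332.85611018 235.4806463 ]
 [  0.           0.           1.        ]]
finger tip x [-0.116 -0.072 -0.05  -0.039]
[(290, [-0.051, -0.029, -0.01], [-0.05, 0.029, -0.01]), (300, [-0.059, -0.027, -0.01], [-0.059, 0.027, -0.01]), (310, [-0.067, -0.026, -0.01], [-0.067, 0.026, -0.01]), (325, [-0.074, -0.025, -0.008], [-0.07, 0.025, -0.005]), (340, [-0.076, -0.025, -0.003], [-0.072, 0.025, -0.0])]
10.9083 [ 0.53501976 -0.15777319  0.29040829] 0.05017928859114188
```

View pics/w3.png

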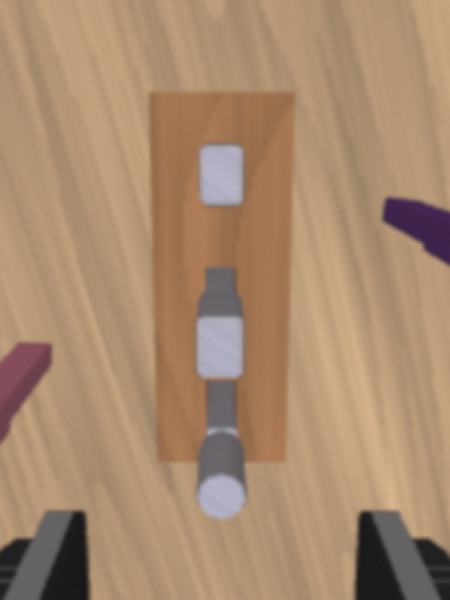

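```bash
python3 - <<'E'
from h import *
c=pickle.load(open("w2.pkl","rb"));P=cloud(c);q=quat(np.radians(1.5))
t=(P-np.array([.5002,.1194,.3299]))@R.from_quat(q).as_matrix()
for v in(278,282,284,288,292,300,310,330,350): print(v,[t[v,u].round(3).tolist() for u in(308,319,330)])
s=pickle.load(open("side2.pkl","rb"));Ps=cloud(s)
m=(Ps[...,2]>.2)
print("side lowest of gripper",np.nanmin(Ps[m],0).round(3))
b=(abs(Ps[...,0]-.5)<.03)&(abs(Ps[...,1]-.12)<.04)&(Ps[...,2]>.2)
print(np.percentile(Ps[b][:,2],[0,1,5,20]).round(3), Ps[b].mean(0))
print(c["hand_eye"])
E
```

```text
278 [[0.331, -0.018, 0.158], [0.332, 0.001, 0.159], [0.332, 0.019, 0.159]]
282 [[-0.041, -0.004, -0.01], [-0.043, 0.001, -0.01], [-0.042, 0.006, -0.01]]
284 [[-0.043, -0.004, -0.01], [-0.045, 0.001, -0.01], [-0.044, 0.005, -0.01]]
288 [[-0.048, -0.004, -0.01], [-0.047, 0.001, -0.01], [-0.049, 0.005, -0.01]]
292 [[-0.052, -0.004, -0.01], [-0.051, 0.001, -0.009], [-0.052, 0.005, -0.01]]
300 [[-0.059, -0.004, -0.01], [-0.059, 0.001, -0.01], [-0.059, 0.005, -0.01]]
310 [[-0.066, -0.004, -0.01], [-0.066, 0.001, -0.01], [-0.066, 0.005, -0.01]]
330 [[-0.082, -0.003, -0.011], [-0.075, 0.001, -0.006], [-0.081, 0.004, -0.011]]
350 [[-0.093, -0.003, -0.011], [-0.074, 0.001, 0.003], [-0.092, 0.004, -0.011]]
side lowest of gripper [-0.013 -0.115  0.2  ]
[0.367 0.38  0.411 0.464] [0.49831795 0.14751406 0.55868671]
[[-3.06833868e-05 -2.96460135e-01  9.55045228e-01 -1.79710986e-01]
 [ 9.99999400e-01 -1.05453899e-03 -2.95216807e-04  1.71858464e-04]
 [ 1.09465244e-03  9.55044646e-01  2.96459989e-01 -7.50341623e-02]
 [ 0.00000000e+00  0.00000000e+00  0.00000000e+00  1.00000000e+00]]
```

Both cameras show the real fingertips about 39 mm behind the reported TCP: the side camera sees the tips at z = 0.367 with the TCP at 0.330, and the wrist depth puts them at −0.041. The pads therefore closed at the very top edge of the blank and slipped off. The blank has not moved. I'll allow for a 39 mm offset and grasp again.

```bash
python3 - <<'E'
from h import *
q=quat(np.radians(-15.2))
r.move_l([.5346,-.159,.12],q,.15);print(np.round(r.get_wrist_force(),2))
r.move_l([.5346,-.159,.0945],q,.08);print(np.round(r.get_wrist_force(),2))
r.command_gripper(.0,60);g=r.get_finger_gap();print("gap",g,np.round(r.get_wrist_force(),2),r.get_eef_pos())
if g>.015:
    r.move_l([.5346,-.159,.1445],q,.08);print(r.get_finger_gap(),np.round(r.get_wrist_force(),2))
    r.move_l([.5346,-.159,.27],q,.15)
    r.move_ptp([.50,.10,.29],quat(np.radians(1.6)))
    c=cam("side");save(c,"s4.png",(180,90,460,370),2.1)
    pickle.dump(c,open("side4.pkl","wb"))
    for k in("blank_foot","blank_mid"):print(k,[(np.round(d["at"]),round(d["score"],2)) for d in r.pinpoint("side",k)])
print(r.get_eef_pos(),r.get_t(),r.get_finger_gap(),np.round(r.get_wrist_force(),2))
E
```

```text
[-0.34 -0.1   1.43]
[ 0.22 -0.51 -0.19]
gap 0.01727614091463409 [-2.35  0.61  5.61] [ 0.53463343 -0.15905127  0.09507272]
0.017252640851882457 [-0.2   0.48 -2.33]
blank_foot [(array([374., 228.]), 0.95), (array([331., 266.]), 0.64), (array([384., 249.]), 0.64), (array([280., 230.]), 0.56), (array([279., 352.]), 0.19)]
blank_mid [(array([336., 232.]), 0.92), (array([388., 228.]), 0.91), (array([284., 205.]), 0.72)]
[0.5003997  0.09887376 0.28968964] 15.975 0.017016840390129823 [-0.54 -0.38 -2.94]
```

View pics/s4.png

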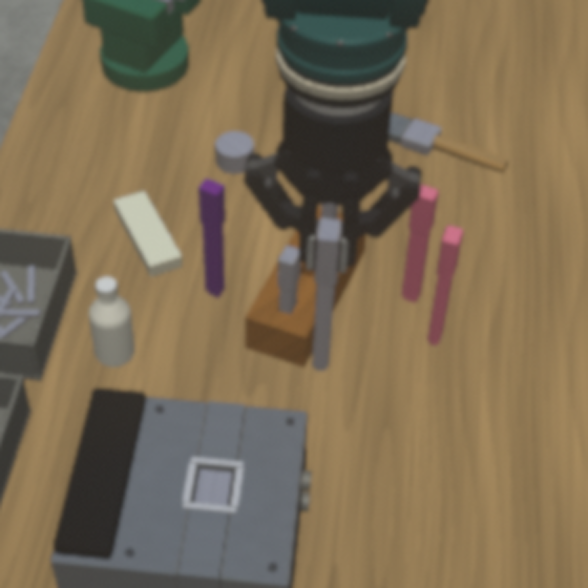

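```bash
python3 - <<'E'
from h import *
s=pickle.load(open("side4.pkl","rb"));P=cloud(s)
print("foot ray",ray(s,[331,266],.202).round(4),"mid",ray(s,[336,232],.2845).round(4))
for v in(195,205,215,225,235,245,255,262): 
    u0=int(336-(v-232)*5/34); print(v,P[v,u0-1:u0+2].mean(0).round(4))
for f in("w2","top"):
    c=pickle.load(open(f+".pkl","rb"));P=cloud(c)
    g=c["image"].min(-1).astype(int);p=P[...,:2]
    box=(abs(P[...,0]-.582)<.04)&(abs(P[...,1]-.184)<.04)&(P[...,2]>.12)
    w=(box&(g>185)).astype(np.uint8)
    print(f,w.sum(),g[box].min(),g[box].max())
    ys,xs=np.nonzero(w)
    if len(xs)>10:
        q=np.array([ray(c,(x,y),.125)[:2]*1000 for x,y in zip(xs,ys)],np.float32);print(cv2.minAreaRect(q))
c=pickle.load(open("w2.pkl","rb"));print(ray(c,(393,143),.125))
c=pickle.load(open("w2.pkl","rb"));save(c,"w2c.png",(360,105,425,180),8)
E
```

```text
foot ray [0.5006 0.1069 0.202 ] mid [0.4963 0.0981 0.2845]
195 [0.4929 0.0899 0.365 ]
205 [0.494  0.1109 0.3629]
215 [0.4944 0.1115 0.3405]
225 [0.4948 0.1115 0.3167]
235 [0.4971 0.1098 0.2897]
245 [0.4976 0.1099 0.2639]
255 [0.4999 0.1092 0.2358]
262 [0.5009 0.1097 0.2169]
w2 845 88 232
((581.6442260742188, 182.72506713867188), (48.45587158203125, 51.60935974121094), 1.3437058925628662)
top 0 52 175
[0.58191315 0.18433756 0.125     ]
```

View pics/w2c.png

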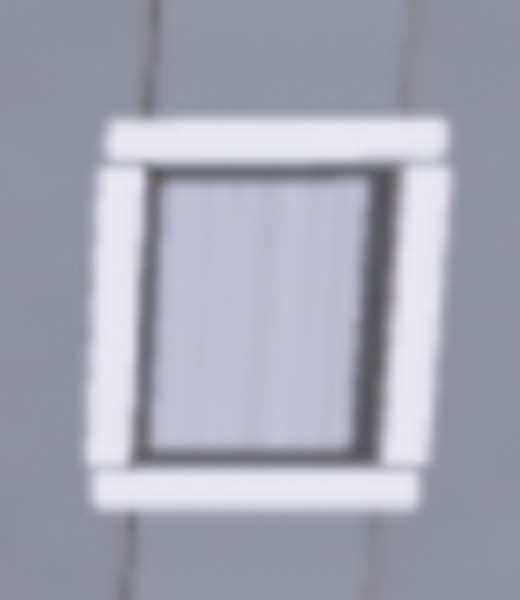

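```bash
python3 - <<'E'
from h import *
s=pickle.load(open("side4.pkl","rb"));P=cloud(s).reshape(-1,3)
for z in np.arange(.2,.38,.015):
    m=(abs(P[:,2]-z)<.0075)&(abs(P[:,0]-.5)<.025)&(abs(P[:,1]-.11)<.02)
    if m.sum()>4: p=P[m];print(round(z,3),m.sum(),p[:,0].min().round(4),p[:,0].max().round(4),p[:,0].mean().round(4),np.median(p[:,1]).round(4))
E
```

```text
0.2 10 0.4935 0.5025 0.4986 0.1074
0.215 35 0.4922 0.5046 0.4984 0.1095
0.23 43 0.4924 0.5053 0.4989 0.1093
0.245 48 0.4924 0.5058 0.4993 0.1095
0.26 45 0.4922 0.5062 0.4989 0.1095
0.275 46 0.4927 0.5053 0.4988 0.1098
0.29 52 0.4925 0.506 0.4994 0.1094
0.305 53 0.4926 0.5064 0.4993 0.1095
0.32 55 0.4906 0.5083 0.4991 0.1111
0.335 145 0.4784 0.5211 0.4998 0.1107
0.35 181 0.4774 0.5217 0.4989 0.11
0.365 248 0.4756 0.5236 0.5 0.1085
```

The blank hangs upright on the tool axis. The port is at (0.5816, 0.1835) with a yaw of 1.6°. I'll insert it with force monitoring.

```bash
cat > ins.py <<'E'
from h import *
q=quat(np.radians(1.6))
def xy(dx,dy=0):
    a=np.radians(1.6);return [.5816+dx*np.cos(a)-dy*np.sin(a),.1835+dx*np.sin(a)+dy*np.cos(a)]
OFF=.0880   # tcp z - foot z
def F(): return np.mean([r.get_wrist_force() for _ in range(3)],0)
E
python3 - <<'E'
from ins import *
x=xy(-.007)
r.move_ptp([*x,.26],q);r.pause(.2);b=F();np.save("b.npy",b);print("base",b.round(2),np.round(r.get_eef_pos(),4))
r.move_l([*x,.128+OFF],q,.1);print((F()-b).round(2))
for fz in np.arange(.120,.0699,-.005):
    r.move_l([*x,fz+OFF],q,.04);f=F()-b;print(round(fz,3),f.round(1),np.round(np.array(r.get_eef_pos())-[*x,fz+OFF],4),round(r.get_finger_gap(),4))
    if f[2]>14 or np.hypot(f[0],f[1])>20: print("STOP");break
print(r.get_t())
E
```

```text
base [ 0.12 -0.72 -1.02] [0.5745 0.1825 0.2608]
[-0.42  0.18 -0.53]
0.12 [-1.5 -0.5 -0.7] [-0.0001 -0.     -0.0001] 0.0172
0.115 [1.2 1.3 4. ] [0.0003 0.     0.0002] 0.0171
0.11 [0.  1.6 5.4] [0.0001 0.     0.0002] 0.0174
0.105 [-1.5 -0.1  5.6] [-0.0003  0.      0.0001] 0.0175
0.1 [-2.8  1.5  4.4] [-0.0005 -0.     -0.    ] 0.0173
0.095 [-3.4  0.6  2.9] [-0.0005 -0.     -0.0001] 0.0171
0.09 [-5.4  0.7  3.1] [-0.0005 -0.     -0.0003] 0.0176
0.085 [-5.6  1.8  1.4] [-0.0008 -0.0001 -0.0005] 0.0171
0.08 [-7.1  0.8 -0.1] [-0.0011 -0.0001 -0.0007] 0.0174
0.075 [-6.2  0.9  0.6] [-0.0011 -0.0001 -0.0007] 0.0172
0.07 [-7.4  1.3  0.3] [-0.0011 -0.0001 -0.0007] 0.0176
20.4
```

```bash
python3 - <<'E'
from ins import *
x=xy(-.007);b=np.load("b.npy");L=[];land=None
fz=.070
while fz>.015:
    step=.001 if land is None or land-fz<.008 else .0005
    fz-=step
    r.move_l([*x,fz+OFF],q,.02);r.pause(.03);f=F()-b;p=r.get_eef_pos();L.append(f[2])
    print(round(fz,4),f.round(1),"foot",round(p[2]-OFF,4))
    if land is None and f[2]>4: land=fz
    if f[2]>14 or np.hypot(f[0],f[1])>20: break
    if land and land-fz>.016: print("too far");break
    if r.get_t()>50: print("time");break
print(r.get_t(),r.get_finger_gap(),land)
E
```

```text
0.069 [-6.7  1.2  1.1] foot 0.0685
0.068 [-6.2 -0.9  1.6] foot 0.0676
0.067 [-6.1  0.3  0.7] foot 0.0666
0.066 [-5.7  1.2  2. ] foot 0.0656
0.065 [-5.3 -0.3  2.4] foot 0.0646
0.064 [-5.8  1.2  2.3] foot 0.0636
0.063 [-5.7  0.9  1.5] foot 0.0626
0.062 [-5.9  1.   1.2] foot 0.0616
0.061 [-5.8  0.5  2. ] foot 0.0606
0.06 [-5.5  0.9  1.4] foot 0.0596
0.059 [-5.8  0.7  1.9] foot 0.0586
0.058 [-6.9  0.5  1.4] foot 0.0576
0.057 [-6.6  0.9  1.2] foot 0.0566
0.056 [-5.6  0.6  0.6] foot 0.0556
0.055 [-5.7  0.8  1.2] foot 0.0546
0.054 [-5.5  1.3  1.6] foot 0.0536
0.053 [-6.   1.1  2.1] foot 0.0526
0.052 [-6.2  0.4  1.6] foot 0.0516
0.051 [-6.  -0.2  1.5] foot 0.0506
0.05 [-7.1  0.8  2.3] foot 0.0496
0.049 [-5.7  1.4  0.9] foot 0.0486
0.048 [-6.8  0.3  1. ] foot 0.0476
0.047 [-5.5  0.1  2. ] foot 0.0466
0.046 [-6.3  0.5  3.5] foot 0.0456
0.045 [-5.6  1.4  1.4] foot 0.0446
0.044 [-5.9  0.9  1.9] foot 0.0436
0.043 [-5.3  0.5  2.4] foot 0.0426
0.042 [-5.2  0.9  2.4] foot 0.0416
0.041 [-6.1  0.4  1.3] foot 0.0406
0.04 [-6.8  0.8  3.8] foot 0.0397
0.039 [-6.4  0.8  4.5] foot 0.0389
0.038 [-6.7 -0.1  5.5] foot 0.0379
0.037 [-6.7  0.3  6.1] foot 0.037
0.036 [-6.3  0.4  6.1] foot 0.0359
0.035 [-6.1  0.4  6.1] foot 0.035
0.034 [-7.3  1.1  6. ] foot 0.034
0.033 [-6.9  1.3  5.6] foot 0.033
0.032 [-6.9  1.3  5.3] foot 0.032
0.031 [-6.7  0.5  4.7] foot 0.031
0.0305 [-6.9  0.1  5.5] foot 0.0305
0.03 [-6.6  0.8  6.6] foot 0.03
0.0295 [-7.4  1.2  6. ] foot 0.0296
0.029 [-6.4 -0.1  6.5] foot 0.0291
0.0285 [-7.   0.2  6.6] foot 0.0285
0.028 [-6.6  1.   7.6] foot 0.0282
0.0275 [-8.1  1.  13.6] foot 0.0281
0.027 [-8.4  0.6 18.4] foot 0.0281
33.7167 0.017046173478493732 0.03899999999999998
```

The blank landed at foot z ≈ 0.040, slid at a steady force for 12 mm, then resistance rose steeply at 0.028. The seat is home, so I'll relieve the load, release and back off.

```bash
python3 - <<'E'
from ins import *
x=xy(-.007);b=np.load("b.npy")
r.move_l([*x,.0276+OFF],q,.02);r.pause(.15);print((F()-b).round(1))
r.command_gripper(.06);r.pause(.2);print("released",np.round(r.get_wrist_force(),2),r.get_finger_gap())
p=r.get_eef_pos();r.move_l([x[0],x[1],.26],q,.12);r.move_ptp([.45,.0,.30],q)
for n in("side","wrist"):
    c=cam(n);P=cloud(c);pickle.dump(c,open(n+"5.pkl","wb"))
    m=(P[...,2]>.17)&(P[...,2]<.21)&(abs(P[...,0]-.575)<.03)&(abs(P[...,1]-.183)<.03)
    print(n,m.sum(),P[m].min(0).round(4),P[m].max(0).round(4) if m.any() else 0)
    for z in (.135,.15,.165,.18,.19):
        k=(abs(P[...,2]-z)<.006)&(abs(P[...,0]-.575)<.022)&(abs(P[...,1]-.183)<.022)
        if k.any(): print(z,k.sum(),P[k].mean(0).round(4))
    if n=="side": save(c,"s5.png",(180,90,460,400),1.9)
print(r.get_t())
E
```

```text
[-8.5 -0.1 13.9]
released [0.22 0.46 0.59] 0.059898763772181424
side 190 [0.5618 0.1715 0.171 ] [0.5798 0.1981 0.1965]
0.135 27 [0.5703 0.1928 0.1335]
0.15 44 [0.5695 0.1942 0.1499]
0.165 40 [0.5689 0.1943 0.1646]
0.18 44 [0.5693 0.194  0.1799]
0.19 138 [0.5704 0.1867 0.1915]
wrist 385 [0.5623 0.1697 0.1701] [0.5804 0.1792 0.194 ]
0.135 114 [0.567  0.1788 0.1331]
0.15 194 [0.5665 0.1752 0.1501]
0.165 175 [0.5672 0.1733 0.1649]
0.18 173 [0.5685 0.1717 0.1798]
0.19 185 [0.5704 0.1714 0.1896]
37.15
```

View pics/s5.png

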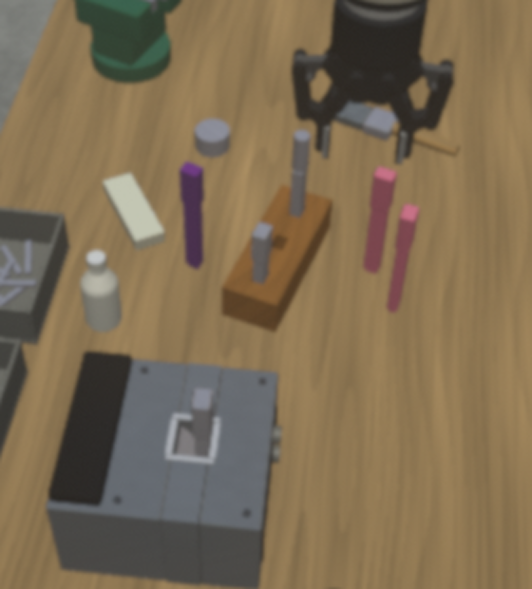

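The blank stands upright in the port with its top at about 0.193, so its foot is at about 0.028, the home height. The bystanders are in place and the arm is clear.

```bash
python3 -c "
from rig import r
r.job_done();print(r.get_t())"
```

```text
the job is handed in; nothing more can be done
the job is handed in; nothing more can be done
```

The long flat-handled blank is loaded in the marking unit, standing upright with the seat pressed home, and I've handed the job in. No verdict is reported, so this rests on my own measurements.

- **Grasp:** I took the blank from the middle slot. The first try slipped off the top edge, because the real fingertips sit about 39 mm behind the reported TCP, as both cameras showed. The blank had not moved, and the second grasp held once I allowed for that offset.
- **Insertion:** The foot opened the flap with about 6 N. It reached the seat at z ≈ 0.040 m, slid it 12 mm, then met a steep rise at 0.028 m. I stopped at 18 N wrist reading (roughly 17 N on the seat), below the 30 N limit.
- **Last checks:** After release, the blank's top measured about 0.193 to 0.196 m, which puts the foot about 97 mm below the unit's top face. It stands against the −x wall, close to vertical. The wrist force was back near zero, and the arm was clear at 37 s.
- **Bystanders:** Those in the last side picture looked unmoved; I did not measure them. The screwdriver lay outside its frame.
- **Disagreement:** The force zero I took before insertion was about 1.5 N off, probably because the arm was still settling. That does not affect the result.

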